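# Shut the dop cassette and hold it out of its dock

### The arm

A 7-joint arm with a two-finger parallel gripper is mounted at the origin on a cart in front of the work surface, level with it; the furniture and walls round the work are solid. World frame = base frame: x ahead of the robot, y to its left, z up, the work surface at z = 0. Lengths are in m, angles in rad, forces in N, time in s.
With the tool pointing down it reaches from about 0.4 to 0.85 m from the base axis. Payload 10.4 kg.
Tool frame: the origin (TCP) lies midway between the tips of the shut fingers; the grasp point (between the pads) lies 19 mm behind it (manip.pinch_z is the distance from the TCP to the grasp point, in m); y points along the fingers, x is the direction in which the jaws open and shut, and the axes are right-handed (so a half turn about y gives the same grasp; the last joint's range is limited). The gripper opens to 85 mm and grips with 20 to 120 N. Pads are 22 mm wide; open, the fingers measure 114 mm over their backs; the gripper's body (76 mm by 85 mm) begins 54 mm behind the grasp point. The pads swing forward as they close: fully open they stand 13 mm farther back than shut.
Start: joints at [1.123, 0.332, -0.065, 1.46, 0.022, 1.35, -0.088], TCP at [0.258, -0.569, 0.231] pointing down, gripper open.
Joint ranges: [-2.6, 2.6], [-0.5, 2.12], [-1.47, 1.34], [0.16, 2.42], [-1.27, 4.41], [0.06, 2.06], [-2.6, 2.6]. Speed limits (rad/s): [2.22, 2.22, 2.79, 2.79, 3.14, 3.14, 3.14].

### API

Orientations are given as a unit quaternion [x, y, z, w].
In Python, from workcell import manip gives the robot as it stands.
- The arm moves only by the shell command python3 -m pendant 'ROWS' [OPENING] [FORCE]. ROWS is a JSON object of lists of equal length, an entry for each row: "offset": the shift along the tool's x, y, z scaled (see below), a list of three; "turn": the turn, a rotation vector about the tool's x, y, z scaled (see below), a list of three. A call has 1 to 12 rows; each row is the pose to reach, as a shift and turn from the pose measured when the call began, along the tool's axes at that moment; what a row does not reach only later rows make up. The controller multiplies each number of a shift by 200 mm and each number of a turn by 45 degrees. A row lasts 1/8 s, in which the tool goes at most 62.5 mm and 10.7 degrees, less where a joint would pass 70% of its speed; a pose out of reach is approached as far as the arm can. A call with a number of a shift or a turn outside -1 to 1 is refused whole. A call with a gripper value outside its range is refused whole. OPENING is the opening in per cent of the stroke, from 0 (shut) to 100 (fully open), set as the call begins (- or left out, the last holds). The fingers move at their own pace and stop on an object; FORCE is the grip in N (left out, the last holds). Time passes only in rows, so rows that repeat a pose let the fingers close. It gives the time, the measured TCP pose, the force and the opening at its end, in the units of the state.
- manip.get_obs(): the state, without advancing time (a new reading comes with each control period).
- manip.camera(name): name is "scene" or "top" or "wrist"; returns (picture, depth): 420x560x3 uint8, red, green, blue; 420x560 float32, m along the optical axis (not along the pixel's ray), 0 where there is no reading.
- manip.camera_model(name): a dict with "intrinsics" (3x3 intrinsics, pixels), "k1" (the pictures are not rectified: a ray, as slopes to the right and down, at radius r is drawn at 1 + k1 r^2 times it, then the intrinsics apply), "R" (3x3) and "t" (3): a world point X has camera coordinates R X + t; the wrist camera has in their place "tool_from_camera" (4x4, takes a point from camera to tool coordinates, whose origin is the TCP and whose axes are the tool frame's). Camera axes: x right, y down, z forward; pixel columns grow to the right and rows downward; lengths in m; the calibration is good to about 2 mm. A picture is of the moment at which its call begins: read the wrist's pose just before it. camera_model takes no time and is no camera call.
- manip.hand_in(): hands the job in, once; it reports no verdict.
The state is a dict: "clock": time; "joint_pos": joint angles; "joint_velocities": joint speeds; "tau": joint torques, N m; "position": TCP position; "ee_rot": TCP orientation; "ft_force": force on the tool from outside, world axes, zero at the start; "torque": the same for the moment, N m; "grip_width": opening from 0.0 (shut) to 1.0 (fully open).
Only numpy, scipy, OpenCV 4.12 (cv2) and the standard library are available. Lean on these libraries where they do the work, as an engineer would, in place of code of your own. Each camera call takes 0.05 s, during which the arm holds its last target. There are 200 camera calls.

### The job

The grey dop cassette sits latched in its aluminium dock with its cover standing open. Press the cover down until it snaps shut and stays shut by itself, let go of it, then pinch the two green side catches fully together and lift the cassette, level, straight out until its underside is at least 10 cm above where it sat. Finish while still holding it up in the air with both catches pinched; leave the jar, the brass gear and the loupe where they are.

Things in the scene. Friction and masses are not known exactly. Their poses are not given: they have to be found in the camera images.
- dock: Fixed aluminium dock, plate 122 x 104 x 6 mm; origin at its underside's centre on the table, x toward the cover's hinge end, y to the left catch, z up. Cassette stands on the plate between black guides (tops 24 mm over the table, 1.5 mm play). Lips 40 mm long, 31 to 45 mm either side of the mid line, tops 26.5 mm over the table, trap the catches' noses until both are pressed.
- cassette_grip (a point): Cassette's mid line between the green catch plates, 46 mm above its underside (52 mm above the table when docked). Axes as the dock's: y through both catches, z up. Grey box 90 (x) x 36 (y) x 60 mm, 66 mm high with its cover shut, dops fixed inside, 0.2 to 0.4 kg.
- catch_left (a joint): Inward travel (m) of the green catch plate on the +y side: 0 released, 0.007 fully pressed; nose clears the lip from 0.005. Plates 26 mm wide (x), 4 mm thick, tops 68 mm above the table when docked, the upper 41 mm free to pinch above the lips. Outer faces 60 mm apart released, 46 mm pressed. Springs push back 3 N released, 6.5 N pressed.
- catch_right (a joint): The same for the catch on the cassette's -y side.
- cover (a joint): Cover angle (rad): 0 shut, 0.7 to 1.15 at the start; the front edge (-x end) swings up about the hinge at the +x end. A weak spring lifts it. The front detent starts at about 0.11 rad and takes 5 to 10 N of downward press near the front edge to pass; then it holds the cover within 0.02 of shut. Flat plate 36 mm wide, 3 mm thick, reaching 91 mm from the hinge.
- cover_pad (a point): Centre of the outer (upper) face of the orange press pad at the cover's free end, 78 mm from the hinge axis and 2 mm outward of it; moves with the cover, its z axis normal to the cover's outer face. The pad is 28 mm long and 36 mm wide.
- cover_hinge (a point): On the cover's hinge axis, at the mid line, at the cassette's +x end, 45 mm from the cassette's centre and 62 mm above its underside. The hinge axis runs along y.
- jar_mid (a point): Bystander: small jar with green body and black cap, 30 mm across, 42 mm high; point at its centre.
- gear_mid (a point): Bystander: flat brass gear, 50 mm across, 16 mm high; point at its centre.
- loupe_mid (a point): Bystander: folding loupe with pale covers, 42 x 62 x 17 mm; point at its centre.

How it is judged:
By the outcome, as a careful person would: the job done as asked, in the order asked, and still so for the second after the job is handed in, while the arm keeps its last pose, push and grip.
It also fails if it takes over 43 s, if anything falls off the work surface, if the arm or the gripper's body presses on something with over 40 N, if the wrist force passes 120 N, or if a joint passes its speed limit or range.

## Working session

There is one attempt and no reset: what is moved stays moved. The work goes in short steps, Python scripts to look and compute and a shell command to move; the robot and the scene stay as the last step left them, time stands still between calls to the robot, and variables do not carry over. Pictures are saved under pics/ and viewed, about 8 in all and at most 12, crops included, and the job is handed in when it is done.

```bash
ls; mkdir -p pics; cat > h.py <<'E'
import numpy as np, cv2, pickle
from scipy.spatial.transform import Rotation as R
from workcell import manip
def shot(name,tag):
    o=manip.get_obs(); p,d=manip.camera(name); m=manip.camera_model(name)
    cv2.imwrite(f'pics/{tag}.png',p[:,:,::-1]); pickle.dump((o,p,d,m),open(f'{tag}.pkl','wb')); return o,p,d,m
def cloud(tag):
    o,p,d,m=pickle.load(open(f'{tag}.pkl','rb')); K=np.array(m['intrinsics'],float); h,w=d.shape
    u,v=np.meshgrid(np.arange(w),np.arange(h)); 
    x=(u-K[0,2])/K[0,0]; y=(v-K[1,2])/K[1,1]; X,Y=x.copy(),y.copy()
    for _ in range(8):
        s=1+m['k1']*(X**2+Y**2); X,Y=x/s,y/s
    P=np.stack([X*d,Y*d,d],-1)
    if 'R' in m: W=(P-np.array(m['t']))@np.array(m['R'])
    else:
        T=np.array(m['tool_from_camera']); W=(P@T[:3,:3].T+T[:3,3])@R.from_quat(o['ee_rot']).as_matrix().T+np.array(o['position'])
    return p,d,W
E
python3 - <<'E'
from h import *
a=shot('scene','s1');b=shot('top','t1')
cv2.imwrite('pics/st1.png',cv2.resize(np.hstack([a[1],b[1]])[:,:,::-1],(1120,420))[:, :])
o=manip.get_obs(); print(o['clock'],o['position'],R.from_quat(o['ee_rot']).as_matrix().round(3),o['grip_width'],manip.pinch_z)
E
```

```text
pics
0.1 [ 0.25743092 -0.56913086  0.23061034] [[ 0.412 -0.001  0.911]
 [-0.911  0.001  0.412]
 [-0.001 -1.    -0.   ]] 0.9996952307978185 0.0187
```

View pics/t1.png

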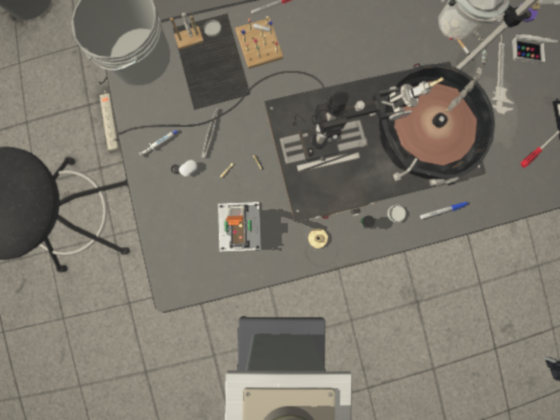

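View pics/s1.png

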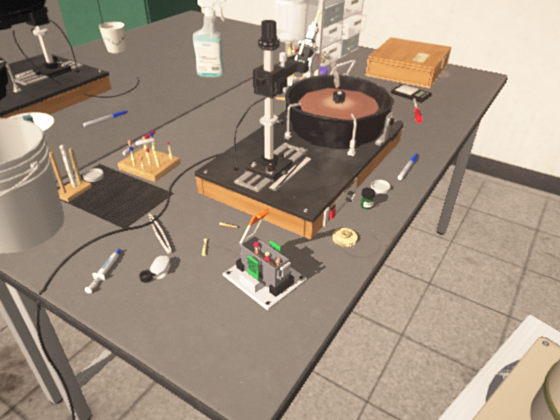

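The top view shows the dock at about (239,227), with green catches at about (228,225) and (250,228). The scene view shows the cover open, its orange pad at (258,215), and the dock plate at (265,280). Next I'll measure their positions.

```bash
python3 - <<'E'
from h import *
for tag,(u0,v0,u1,v1) in {'t1':(205,190,295,260),'s1':(215,195,310,310)}.items():
    p,d,W=cloud(tag); p=p[v0:v1,u0:u1]; W=W[v0:v1,u0:u1]; d=d[v0:v1,u0:u1]
    hsv=cv2.cvtColor(p,cv2.COLOR_RGB2HSV); H,S,V=[hsv[...,i].astype(int) for i in range(3)]
    ok=d>0
    g=ok&(H>45)&(H<75)&(S>130)&(V>60); org=ok&(H<14)&(S>150)&(V>120)
    pl=ok&(S<40)&(V>140)&(W[...,2]<.02)
    for n,m in (('green',g),('orange',org),('plate',pl)):
        print(tag,n,m.sum(),W[m].mean(0).round(3),W[m].min(0).round(3),W[m].max(0).round(3))
    if 1:
        r=cv2.minAreaRect((W[pl][:,:2]*1000).astype(np.float32)); print(r)
    n,l,st,c=cv2.connectedComponentsWithStats(g.astype(np.uint8))
    for i in range(1,n):
        if st[i,4]>3: print('g',c[i]+[u0,v0],W[l==i].mean(0).round(3),st[i,4])
    vv,uu=np.nonzero(org); print(W[org][::max(1,len(vv)//15)].round(3).tolist())
    cv2.imwrite(f'pics/c_{tag}.png',cv2.resize(p[:,:,::-1],None,fx=5,fy=5,interpolation=cv2.INTER_CUBIC))
E
```

```text
<stdin>:9: RuntimeWarning: Mean of empty slice.
  ret = um.true_divide(
Traceback (most recent call last):
ValueError: zero-size array to reduction operation minimum which has no identity
```

```bash
python3 - <<'E'
from h import *
for tag,(u0,v0,u1,v1) in {'t1':(205,190,295,260),'s1':(215,195,310,310)}.items():
    p,d,W=cloud(tag); p=p[v0:v1,u0:u1]; W=W[v0:v1,u0:u1]; d=d[v0:v1,u0:u1]
    hsv=cv2.cvtColor(p,cv2.COLOR_RGB2HSV); H,S,V=[hsv[...,i].astype(int) for i in range(3)]
    ok=d>0
    g=ok&(H>42)&(H<85)&(S>100); org=ok&(H<14)&(S>140)&(V>90)
    pl=ok&(S<50)&(V>130)&(W[...,2]<.02)
    print(tag,ok.mean(),W[5,5])
    for n,m in (('green',g),('orange',org),('plate',pl)):
        if m.any(): print(tag,n,m.sum(),W[m].mean(0).round(3),W[m].min(0).round(3),W[m].max(0).round(3))
    if pl.any():
        r=cv2.minAreaRect((W[pl][:,:2]*1000).astype(np.float32)); print(r)
    n,l,st,c=cv2.connectedComponentsWithStats(g.astype(np.uint8))
    for i in range(1,n):
        if st[i,4]>3: print('g',c[i]+[u0,v0],W[l==i].mean(0).round(3),st[i,4])
    vv,uu=np.nonzero(org); print(W[org][::max(1,len(vv)//15)].round(3).tolist())
    cv2.imwrite(f'pics/c_{tag}.png',cv2.resize(p[:,:,::-1],None,fx=5,fy=5,interpolation=cv2.INTER_CUBIC))
E
```

```text
t1 0.9961904761904762 [0.59667795 0.20764693 0.00117551]
t1 green 9 [0.519 0.103 0.068] [0.51  0.103 0.066] [0.529 0.103 0.071]
t1 orange 110 [0.527 0.131 0.145] [0.517 0.116 0.028] [0.536 0.147 0.159]
t1 plate 948 [0.518 0.136 0.006] [ 0.452  0.08  -0.003] [0.584 0.19  0.013]
((518.28857421875, 134.03370666503906), (128.77447509765625, 107.453857421875), 1.8337371349334717)
g [249. 225.] [0.519 0.103 0.068] 9
[[0.536, 0.133, 0.134], [0.536, 0.117, 0.133], [0.534, 0.133, 0.138], [0.534, 0.117, 0.138], [0.531, 0.132, 0.145], [0.531, 0.117, 0.144], [0.529, 0.134, 0.149], [0.529, 0.118, 0.151], [0.526, 0.136, 0.15], [0.526, 0.12, 0.154], [0.524, 0.135, 0.154], [0.53, 0.13, 0.032], [0.522, 0.131, 0.153], [0.519, 0.139, 0.157], [0.52, 0.124, 0.154], [0.517, 0.13, 0.159]]
s1 0.9958810068649886 [0.76246498 0.05471181 0.01002406]
s1 green 253 [0.516 0.148 0.052] [0.503 0.102 0.023] [0.533 0.164 0.069]
s1 orange 112 [0.536 0.126 0.133] [ 0.516 -0.004 -0.001] [0.675 0.151 0.156]
s1 plate 2146 [0.511 0.155 0.003] [ 0.409 -0.    -0.003] [0.773 0.245 0.02 ]
((588.5262451171875, 86.38134765625), (176.48941040039062, 334.6428527832031), 54.13609313964844)
g [275.16666667 245.8       ] [0.519 0.105 0.064] 60
g [252.98445596 267.16062176] [0.515 0.161 0.049] 193
[[0.662, 0.028, 0.05], [0.524, 0.126, 0.154], [0.52, 0.125, 0.154], [0.519, 0.126, 0.153], [0.523, 0.134, 0.152], [0.523, 0.14, 0.153], [0.518, 0.129, 0.151], [0.534, 0.116, 0.132], [0.518, 0.133, 0.148], [0.516, 0.142, 0.152], [0.529, 0.138, 0.14], [0.526, 0.147, 0.144], [0.529, 0.149, 0.142], [0.669, 0.043, -0.001], [0.53, 0.15, 0.137], [0.533, 0.146, 0.132]]
```

View pics/c_s1.png

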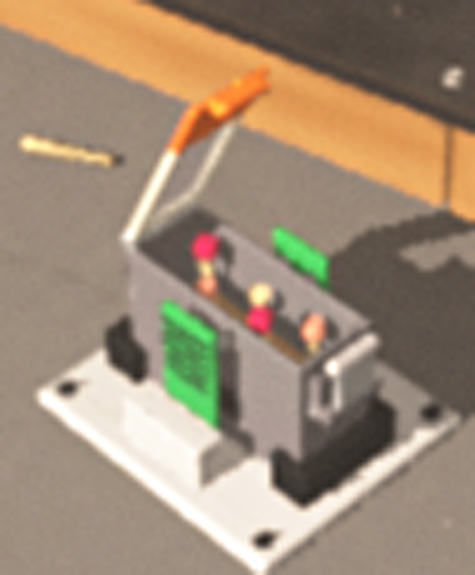

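The hinge is at the far (+x) end and the cover is about 1.1 rad open. The dock is at about (0.518, 0.134) with a few degrees of yaw. I'll move above it and look with the wrist camera.

```bash
cat >> h.py <<'E'
def togo(pos,yaw_deg):
    o=manip.get_obs(); M=R.from_quat(o['ee_rot']); c,s=np.cos(np.radians(yaw_deg)),np.sin(np.radians(yaw_deg))
    T=R.from_matrix(np.array([[s,0,c],[-c,0,s],[0,-1,0]]))
    print('off',(M.inv().apply(np.array(pos)-o['position'])/.2).round(3),'turn',((M.inv()*T).as_rotvec()/np.radians(45)).round(3),'f',np.round(o['ft_force'],1),'t',o['clock'],'p',np.round(o['position'],4),'g',round(o['grip_width'],3))
E
python3 - <<'E'
from h import *
togo([.48,.134,.30],3)
p,d,W=cloud('s1'); W=W[195:310,215:310]; p=p[195:310,215:310]
q=W.reshape(-1,3); c=p.reshape(-1,3).astype(int)
m=(abs(q[:,2]-.006)<.004)&(c.min(1)>120)&(abs(q[:,0]-.518)<.08)&(abs(q[:,1]-.134)<.07)
print(m.sum(),cv2.minAreaRect((q[m][:,:2]*1000).astype(np.float32)))
for t in('t1','s1'):
  p,d,W=cloud(t);q=W.reshape(-1,3); q=q[d.ravel()>0]
  print((q[(abs(q[:,0]-.48)<.2)&(abs(q[:,1]-.1)<.2)][:,2]).max())
E
```

```text
off [-2.745 -0.344  2.463] turn [ 0.     0.474 -0.002] f [-0.1 -0.5 -0.3] t 0.1 p [ 0.2574 -0.5691  0.2306] g 1.0
918 ((519.083251953125, 138.46246337890625), (124.51884460449219, 154.98431396484375), 88.52833557128906)
0.15940098349348167
0.15565701487513697
```

```bash
python3 -m pendant '{"offset":[[-0.2,-0.07,0.18],[-0.4,-0.15,0.36],[-0.6,-0.25,0.54],[-0.8,-0.34,0.72],[-0.95,-0.34,0.85]],"turn":[[0,0,0],[0,0,0],[0,0,0],[0,0,0],[0,0,0]]}' 100
python3 -m pendant '{"offset":[[-0.2,0,0.18],[-0.4,0,0.36],[-0.6,0,0.54],[-0.8,0,0.72],[-0.95,0,0.85]],"turn":[[0,0,0],[0,0,0],[0,0,0],[0,0,0],[0,0,0]]}'
python3 -m pendant '{"offset":[[-0.2,0,0.18],[-0.4,0,0.36],[-0.6,0,0.54],[-0.8,0,0.72],[-0.85,0,0.76],[-0.85,0,0.76]],"turn":[[0,0.1,0],[0,0.3,0],[0,0.4,0],[0,0.474,0],[0,0.474,0],[0,0.474,0]]}'
python3 - <<'E'
from h import *
shot('wrist','w1'); togo([.48,.134,.30],3)
E
```

```text
clock: 0.72
position: [0.3352, -0.324, 0.3002]
ee_rot: [-0.594, 0.382, -0.383, 0.595]
ft_force: [0.7, -1.4, -0.0]
grip_width: 0.999
clock: 1.35
position: [0.4115, -0.0784, 0.3]
ee_rot: [0.595, -0.382, 0.383, -0.595]
ft_force: [0.6, -0.5, 0.3]
grip_width: 1.0
clock: 2.1
position: [0.479, 0.1396, 0.2995]
ee_rot: [0.514, -0.485, 0.485, -0.514]
ft_force: [0.4, 0.1, 0.3]
grip_width: 0.994
off [ 0.023 -0.002  0.003] turn [0.    0.005 0.001] f [-0.   0.1 -0. ] t 2.15 p [0.4791 0.1385 0.2996] g 0.997
```

View pics/w1.png

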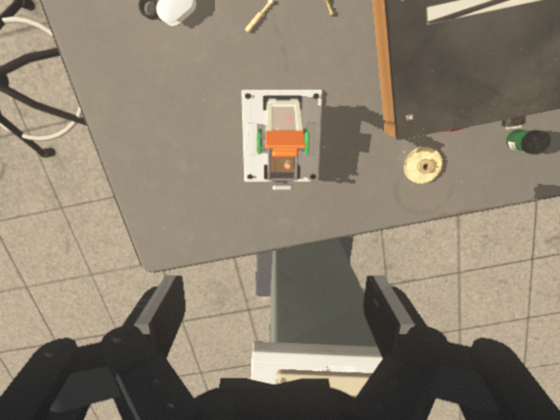

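The wrist view shows the dock plate from (243,91) to (322,181), green catches at (261,141) and (307,141), and the orange pad at (285,142). I'll fit their poses now.

```bash
cat > fit.py <<'E'
from h import *
import sys
def fit(tag):
    p,d,W=cloud(tag); hsv=cv2.cvtColor(p,cv2.COLOR_RGB2HSV); H,S,V=[hsv[...,i].astype(int) for i in range(3)]
    near=(d>0)&(abs(W[...,0]-.518)<.09)&(abs(W[...,1]-.134)<.08)
    pl=near&(abs(W[...,2]-.006)<.006)&(S<60)&(V>130)
    n,l,st,c=cv2.connectedComponentsWithStats(pl.astype(np.uint8)); k=1+st[1:,4].argmax()
    print('plate',st[k,4],cv2.minAreaRect((W[l==k][:,:2]*1000).astype(np.float32)),W[l==k][:,2].mean())
    g=near&(H>42)&(H<85)&(S>110)
    n,l,st,c=cv2.connectedComponentsWithStats(g.astype(np.uint8))
    for i in range(1,n):
        if st[i,4]>8: q=W[l==i]; t=q[q[:,2]>.062]; print('green',st[i,4],c[i].round(),t.mean(0).round(4) if len(t) else '',t.min(0).round(3),t.max(0).round(3))
    o=near&(H<14)&(S>150)&(V>100)&(W[...,2]>.06)
    q=W[o]; 
    if len(q): print('orange',o.sum(),q.mean(0).round(4),q.min(0).round(3),q.max(0).round(3))
    if len(q)>20: u,s,v=np.linalg.svd(q-q.mean(0)); print('normal',v[2].round(3))
fit(sys.argv[1])
E
python3 fit.py w1; python3 fit.py s1
```

```text
plate 4891 ((512.8689575195312, 134.1155242919922), (169.65908813476562, 159.81170654296875), 0.03161662444472313) 0.0037478673779432715
green 39 [259. 142.] [0.519  0.1601 0.0679] [0.508 0.159 0.066] [0.53  0.161 0.069]
green 62 [306. 142.] [0.5215 0.1049 0.0688] [0.51  0.103 0.062] [0.534 0.114 0.15 ]
orange 820 [0.5301 0.1329 0.1443] [0.518 0.115 0.127] [0.54  0.151 0.155]
normal [-0.839 -0.05  -0.542]
plate 2314 ((518.0152587890625, 134.0027313232422), (179.91250610351562, 159.7892303466797), 0.029183389618992805) 0.00297775154157502
green 58 [275. 246.] [0.5192 0.1048 0.0658] [0.507 0.102 0.062] [0.533 0.107 0.069]
green 175 [253. 267.] [0.5158 0.1608 0.066 ] [0.505 0.157 0.062] [0.528 0.163 0.069]
orange 98 [0.5251 0.1356 0.1454] [0.516 0.116 0.128] [0.536 0.151 0.156]
normal [-0.84  -0.008 -0.542]
```

The pose is consistent across views: dock centre at about (0.520, 0.1325) with 3° yaw, hinge at about (0.565, 0.135, 0.068). I'll shut the fingers, go behind the cover and sweep it down.

```bash
python3 - <<'E'
from h import *
togo([.578,.1355,.24],3)
togo([.578,.1355,.125],3)
E
```

```text
off [0.042 0.298 0.493] turn [0.    0.005 0.001] f [-0.   0.1 -0. ] t 2.15 p [0.4791 0.1385 0.2996] g 0.997
off [0.041 0.873 0.493] turn [0.    0.005 0.001] f [-0.   0.1 -0. ] t 2.15 p [0.4791 0.1385 0.2996] g 0.997
```

```bash
python3 -m pendant '{"offset":[[0.04,0.05,0.25],[0.04,0.1,0.49],[0.04,0.25,0.49],[0.04,0.45,0.49],[0.04,0.65,0.49],[0.04,0.8,0.49],[0.04,0.87,0.49],[0.04,0.87,0.49]],"turn":[[0,0,0],[0,0,0],[0,0,0],[0,0,0],[0,0,0],[0,0,0],[0,0,0],[0,0,0]]}' 0
python3 - <<'E'
from h import *
togo([.578,.1355,.125],3)
for r,z in ((-.022,.124),(-.039,.110),(-.05,.09),(-.07,.08),(-.074,.073)): togo([.565+r,.1355+r*.052,z],3)
E
```

```text
clock: 3.15
position: [0.5773, 0.1344, 0.1254]
ee_rot: [0.514, -0.486, 0.486, -0.513]
ft_force: [0.3, -0.1, 1.5]
grip_width: 0.001
off [-0.005  0.002  0.004] turn [0.001 0.003 0.002] f [ 0.3 -0.1  1.5] t 3.15 p [0.5773 0.1344 0.1254] g 0.001
off [-0.009  0.007 -0.171] turn [0.001 0.003 0.002] f [ 0.3 -0.1  1.5] t 3.15 p [0.5773 0.1344 0.1254] g 0.001
off [-0.009  0.077 -0.256] turn [0.001 0.003 0.002] f [ 0.3 -0.1  1.5] t 3.15 p [0.5773 0.1344 0.1254] g 0.001
off [-0.01   0.177 -0.311] turn [0.001 0.003 0.002] f [ 0.3 -0.1  1.5] t 3.15 p [0.5773 0.1344 0.1254] g 0.001
off [-0.01   0.227 -0.411] turn [0.001 0.003 0.002] f [ 0.3 -0.1  1.5] t 3.15 p [0.5773 0.1344 0.1254] g 0.001
off [-0.01   0.262 -0.431] turn [0.001 0.003 0.002] f [ 0.3 -0.1  1.5] t 3.15 p [0.5773 0.1344 0.1254] g 0.001
```

```bash
python3 -m pendant '{"offset":[[-0.005,0.005,-0.09],[-0.01,0.005,-0.17],[-0.01,0.04,-0.215],[-0.01,0.08,-0.256],[-0.01,0.13,-0.285],[-0.01,0.18,-0.32],[-0.01,0.195,-0.365],[-0.01,0.205,-0.41],[-0.01,0.205,-0.42]],"turn":[[0,0,0],[0,0,0],[0,0,0],[0,0,0],[0,0,0],[0,0,0],[0,0,0],[0,0,0],[0,0,0]]}'
python3 - <<'E'
from h import *
shot('wrist','w2');shot('scene','s2');_,p,_,_=pickle.load(open('s2.pkl','rb'))
c=cv2.resize(p[150:310,190:340],(600,600*160//150//1))[:560]
w=cv2.imread('pics/w2.png')
cv2.imwrite('pics/v2.png',c[:,:,::-1]);togo([.491,.132,.07],3)
E
```

```text
clock: 4.28
position: [0.4926, 0.1317, 0.0845]
ee_rot: [0.514, -0.486, 0.486, -0.513]
ft_force: [0.1, -0.4, 0.4]
grip_width: 0.0
off [-0.002  0.073 -0.011] turn [0.001 0.003 0.003] f [ 0.2 -0.   0.3] t 4.375 p [0.4932 0.1317 0.0847] g -0.0
```

View pics/v2.png

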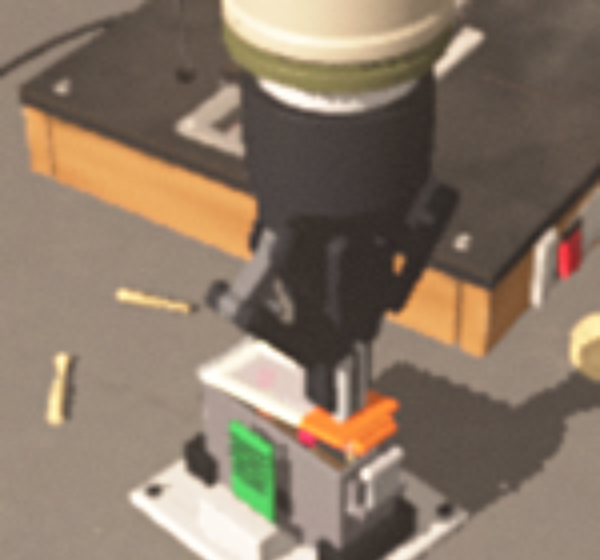

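The crop shows the fingertips on the orange pad and the cover almost down. Now I'll press it.

```bash
python3 -m pendant '{"offset":[[0,0.01,0],[0,0.02,0],[0,0.03,0],[0,0.04,0],[0,0.05,0],[0,0.06,0]],"turn":[[0,0,0],[0,0,0],[0,0,0],[0,0,0],[0,0,0],[0,0,0]]}'
python3 -m pendant '{"offset":[[0,0.005,0],[0,0.01,0],[0,0.015,0],[0,0.015,0]],"turn":[[0,0,0],[0,0,0],[0,0,0],[0,0,0]]}'
```

```text
clock: 5.12
position: [0.4929, 0.1317, 0.0726]
ee_rot: [0.514, -0.486, 0.486, -0.513]
ft_force: [-1.5, -0.8, 2.1]
grip_width: -0.0
clock: 5.62
position: [0.493, 0.1317, 0.0698]
ee_rot: [0.514, -0.486, 0.486, -0.513]
ft_force: [-1.8, -0.5, 4.0]
grip_width: 0.0
```

```bash
python3 -m pendant '{"offset":[[0,0.005,0],[0,0.01,0],[0,0.015,0],[0,0.015,0]],"turn":[[0,0,0],[0,0,0],[0,0,0],[0,0,0]]}'
python3 -m pendant '{"offset":[[0,0.005,0],[0,0.01,0],[0,0.01,0]],"turn":[[0,0,0],[0,0,0],[0,0,0]]}'
```

```text
clock: 6.12
position: [0.4931, 0.132, 0.0684]
ee_rot: [0.515, -0.485, 0.487, -0.512]
ft_force: [-9.7, -3.4, 23.7]
grip_width: -0.002
clock: 6.5
position: [0.4932, 0.132, 0.0681]
ee_rot: [0.515, -0.485, 0.487, -0.512]
ft_force: [-12.3, -4.5, 28.5]
grip_width: 0.0
```

Contact is solid at 28 N, so I'll back off and check that the cover stays shut.

```bash
python3 -m pendant '{"offset":[[0,-0.08,0],[0,-0.3,0],[0,-0.55,0],[0,-0.8,0],[0,-0.8,0]],"turn":[[0,0,0],[0,0,0],[0,0,0],[0,0,0],[0,0,0]]}' 100
python3 - <<'E'
from h import *
shot('wrist','w3');_,p,_,_=shot('scene','s3')
c=cv2.resize(p[190:310,200:320],(500,500),interpolation=cv2.INTER_CUBIC)
cv2.imwrite('pics/v3.png',c[:,:,::-1]);togo([.52,.1325,.14],3)
E
python3 fit.py w3; python3 fit.py s3
```

```text
clock: 7.12
position: [0.4951, 0.1337, 0.2319]
ee_rot: [-0.513, 0.483, -0.489, 0.514]
ft_force: [0.1, 0.1, -0.9]
grip_width: 0.993
off [0.006 0.441 0.133] turn [0.    0.003 0.007] f [ 0.5 -0.8 -0.5] t 7.225 p [0.4933 0.1327 0.2281] g 1.0
plate 6657 ((517.992919921875, 133.98355102539062), (179.85922241210938, 159.7844696044922), 0.02898932620882988) 0.003630159147842669
green 88 [304. 167.] [0.5224 0.105  0.067 ] [0.51  0.103 0.062] [0.534 0.106 0.069]
green 47 [248. 169.] [0.5185 0.1603 0.0678] [0.507 0.159 0.067] [0.53  0.161 0.07 ]
orange 671 [0.4841 0.1294 0.0699] [0.469 0.112 0.065] [0.501 0.148 0.072]
normal [ 0.01 -0.   -1.  ]
plate 2317 ((518.0162353515625, 134.3892364501953), (180.06639099121094, 159.23809814453125), 0.08619268983602524) 0.0029966512098097355
green 42 [275. 245.] [0.519  0.1049 0.0661] [0.506 0.102 0.062] [0.533 0.108 0.07 ]
green 164 [253. 268.] [0.5155 0.1609 0.0657] [0.505 0.158 0.062] [0.527 0.163 0.071]
orange 61 [0.4785 0.1261 0.069 ] [0.467 0.111 0.062] [0.5   0.146 0.072]
normal [ 0.068 -0.017 -0.998]
```

View pics/v3.png

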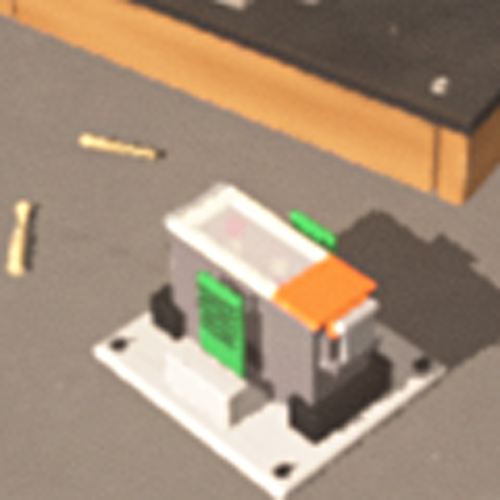

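View pics/w3.png

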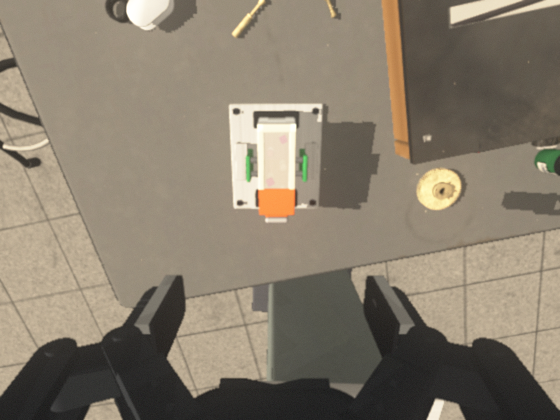

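Both views show the cover flat and staying shut: pad at z≈0.070, normal vertical, orange pad at (276,203) in the wrist view. The catches give a yaw of about 3.8°. Next I'll align and descend with the gripper open.

```bash
python3 - <<'E'
from h import *
togo([.5195,.1325,.12],3.8)
E
python3 -m pendant '{"offset":[[0.003,0.15,0.06],[0.005,0.3,0.13],[0.005,0.45,0.13],[0.005,0.54,0.13],[0.005,0.54,0.13]],"turn":[[0,-0.01,0.007],[0,-0.015,0.007],[0,-0.015,0.007],[0,-0.015,0.007],[0,-0.015,0.007]]}' 100
python3 - <<'E'
from h import *
togo([.5195,.1325,.034],3.8)
E
```

```text
off [0.005 0.541 0.131] turn [ 0.    -0.015  0.007] f [ 0.5 -0.8 -0.5] t 7.225 p [0.4933 0.1327 0.2281] g 1.0
clock: 7.85
position: [0.5182, 0.1324, 0.1186]
ee_rot: [0.517, -0.484, 0.482, -0.516]
ft_force: [0.6, -0.2, 0.6]
grip_width: 1.004
off [-0.     0.423  0.008] turn [ 0.004  0.001 -0.   ] f [ 0.6 -0.2  0.6] t 7.85 p [0.5182 0.1324 0.1186] g 1.004
```

```bash
python3 -m pendant '{"offset":[[0,0.1,0.006],[0,0.2,0.006],[0,0.28,0.006],[0,0.36,0.006],[0,0.42,0.006],[0,0.42,0.006]],"turn":[[0.004,0,0],[0.004,0,0],[0.004,0,0],[0.004,0,0],[0.004,0,0],[0.004,0,0]]}'
python3 - <<'E'
from h import *
_,p,_,_=shot('scene','s4');togo([.5195,.1325,.034],3.8)
c=cv2.resize(p[190:310,200:320],(500,500),interpolation=cv2.INTER_CUBIC)
cv2.imwrite('pics/v4.png',c[:,:,::-1])
E
```

```text
clock: 8.6
position: [0.5186, 0.1324, 0.0338]
ee_rot: [0.517, -0.483, 0.483, -0.516]
ft_force: [0.4, -0.3, -0.3]
grip_width: 1.004
off [0.001 0.003 0.002] turn [ 0.001  0.001 -0.   ] f [0.6 0.6 1.2] t 8.65 p [0.5191 0.1326 0.0345] g 0.999
```

View pics/v4.png

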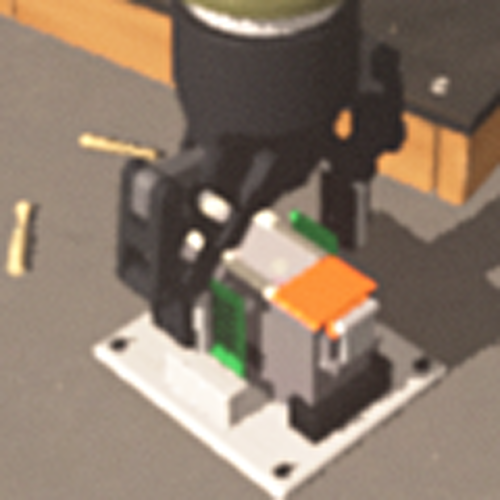

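The fingers straddle the catches, but the left finger may be off in x, so I'll check it with depth.

```bash
python3 - <<'E'
from h import *
p,d,W=cloud('s4'); c,s=np.cos(np.radians(3.8)),np.sin(np.radians(3.8))
D=W-np.array([.5195,.1325,0]); X=D[...,0]*c+D[...,1]*s; Y=-D[...,0]*s+D[...,1]*c; Z=W[...,2]
ok=(d>0)&(p.max(2)<75)
for sg in (1,-1):
  for z0 in (.03,.04,.05,.06,.07,.08):
    m=ok&(Z>z0)&(Z<z0+.01)&(sg*Y>.034)&(sg*Y<.08)&(abs(X)<.05)
    if m.sum()>2: print(sg,z0,m.sum(),'X',X[m].min().round(3),X[m].max().round(3),'Y',Y[m].min().round(3),Y[m].max().round(3))
hsv=cv2.cvtColor(p,cv2.COLOR_RGB2HSV); H,S=hsv[...,0].astype(int),hsv[...,1]
g=(d>0)&(H>42)&(H<85)&(S>110)&(abs(X)<.05)&(abs(Y)<.04)
for sg in (1,-1):
    m=g&(sg*Y>0); print('green',m.sum(),np.percentile(X[m],[3,50,97]).round(4),np.median(Y[m]).round(4))
E
```

```text
1 0.05 6 X -0.012 0.002 Y 0.042 0.055
1 0.06 13 X -0.009 0.002 Y 0.052 0.056
1 0.07 11 X -0.008 0.002 Y 0.05 0.056
1 0.08 14 X -0.014 -0.005 Y 0.042 0.056
-1 0.04 3 X -0.005 -0.003 Y -0.045 -0.043
-1 0.05 31 X -0.011 0.01 Y -0.045 -0.042
-1 0.06 31 X -0.011 0.01 Y -0.045 -0.042
-1 0.07 37 X -0.012 0.008 Y -0.045 -0.042
-1 0.08 32 X -0.013 0.008 Y -0.048 -0.042
green 49 [-0.014  -0.0086  0.0015] 0.0289
green 35 [-0.0134 -0.0021  0.0098] -0.0271
```

Aligned: the finger spans X ±11 mm and the catch ±13 mm. Pinching now.

```bash
python3 -m pendant '{"offset":[[0,0,0],[0,0,0],[0,0,0],[0,0,0],[0,0,0],[0,0,0],[0,0,0],[0,0,0]],"turn":[[0,0,0],[0,0,0],[0,0,0],[0,0,0],[0,0,0],[0,0,0],[0,0,0],[0,0,0]]}' 0 45
python3 - <<'E'
from h import *
togo([.519,.1326,.034],3.8)
E
```

```text
clock: 9.65
position: [0.5201, 0.1324, 0.036]
ee_rot: [-0.516, 0.483, -0.484, 0.517]
ft_force: [-2.6, -3.2, 12.9]
grip_width: 0.509
off [-0.001  0.01  -0.005] turn [-0.002  0.     0.001] f [-2.6 -3.2 12.9] t 9.65 p [0.5201 0.1324 0.036 ] g 0.509
```

The opening is about 43 mm against 46 mm when fully pressed, so both catches look pressed. Lifting level, slowly at first.

```bash
python3 -m pendant '{"offset":[[0,-0.01,0],[0,-0.03,0],[0,-0.06,0],[0,-0.1,0],[0,-0.1,0]],"turn":[[0,0,0],[0,0,0],[0,0,0],[0,0,0],[0,0,0]]}'
python3 - <<'E'
from h import *
_,p,_,_=shot('scene','s5');togo([.52,.1325,.16],3.8)
c=cv2.resize(p[180:310,200:330],(500,500),interpolation=cv2.INTER_CUBIC)
cv2.imwrite('pics/v5.png',c[:,:,::-1])
E
```

```text
clock: 10.28
position: [0.5205, 0.1326, 0.0568]
ee_rot: [-0.516, 0.482, -0.484, 0.517]
ft_force: [0.8, -1.1, -3.4]
grip_width: 0.506
off [-0.    -0.518 -0.   ] turn [-0.003  0.     0.001] f [ 0.2  0.7 -3.4] t 10.325 p [0.5203 0.1324 0.0563] g 0.503
```

View pics/v5.png

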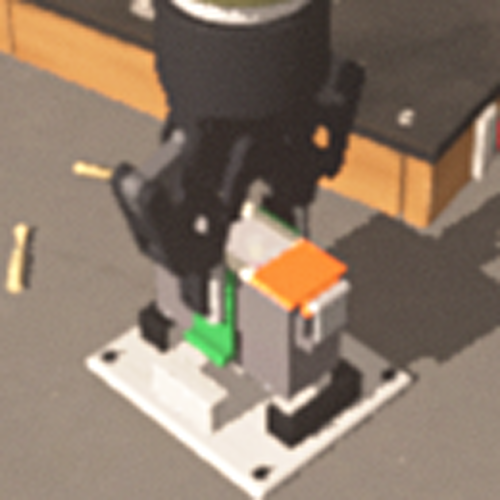

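The crop shows the cassette clear of the lips, level, with its cover shut and about 3.4 N of weight. I'll carry on up.

```bash
python3 -m pendant '{"offset":[[0,-0.08,0],[0,-0.18,0],[0,-0.28,0],[0,-0.38,0],[0,-0.46,0],[0,-0.52,0],[0,-0.55,0],[0,-0.55,0],[0,-0.55,0],[0,-0.55,0]],"turn":[[0,0,0],[0,0,0],[0,0,0],[0,0,0],[0,0,0],[0,0,0],[0,0,0],[0,0,0],[0,0,0],[0,0,0]]}'
python3 - <<'E'
from h import *
_,p,_,_=shot('scene','s6');togo([.52,.1325,.16],3.8)
p2,d,W=cloud('s6'); hsv=cv2.cvtColor(p2,cv2.COLOR_RGB2HSV); H,S,V=[hsv[...,i].astype(int) for i in range(3)]
m=(d>0)&(H<14)&(S>150)&(V>100)&(abs(W[...,0]-.48)<.04)&(abs(W[...,1]-.13)<.04)&(W[...,2]>.12); q=W[m]; print('pad',m.sum(),q.mean(0).round(3),np.linalg.svd(q-q.mean(0))[2][2].round(3))
g=(d>0)&(H>42)&(H<85)&(S>110)&(abs(W[...,0]-.52)<.04)&(abs(W[...,1]-.13)<.04);print('green z',W[g][:,2].min(),W[g][:,2].max())
c=cv2.resize(p[140:310,190:360],(500,500),interpolation=cv2.INTER_CUBIC)
cv2.imwrite('pics/v6.png',c[:,:,::-1])
E
```

```text
clock: 11.58
position: [0.5198, 0.1324, 0.1658]
ee_rot: [-0.516, 0.483, -0.484, 0.517]
ft_force: [0.7, -0.2, -2.2]
grip_width: 0.507
off [-0.     0.03   0.001] turn [-0.002  0.     0.001] f [-0.1  0.4 -4. ] t 11.625 p [0.5198 0.1324 0.1659] g 0.506
pad 67 [0.478 0.127 0.198] [ 0.061 -0.058 -0.996]
green z 0.1439471735806162 0.19737943061270816
```

View pics/v6.png

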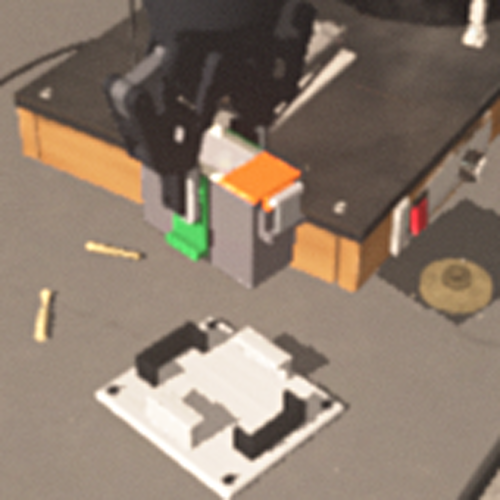

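```bash
python3 -c "
from workcell import manip
print(manip.hand_in())"
```

```text
the job is handed in; nothing more can be done
None
```

The cassette is out of its dock with the cover snapped shut, and I handed in with the arm still holding it up and both catches pinched. `hand_in` gives no verdict, so these are my own last checks, at 11.6 s on the clock:

- **Cover:** I swept it down from the hinge side and pressed to a peak reading of about 29 N down (about 31 N in all). It stayed flat after I let go (pad at z 0.070, normal vertical) and was still flat in the air, within the scene camera's noise of about 5°.
- **Lift:** the pad rose from z 0.069 to 0.198 and the TCP from 0.036 to 0.166. That puts the underside about 13 cm above where it sat. The cassette went straight up and stayed level.
- **Catches:** gripped at 45 N with a steady opening of about 0.506, which is about 43 mm. That is less than the stated 46 mm for fully pressed. I put this down to give in the fingers or the opening scale. Both catches cleared the lips without resistance. I had no direct reading of either catch's travel.
- **Weight:** 2 to 4 N on the wrist, in line with a 0.2 to 0.4 kg cassette.
- **Jar, gear and loupe:** I never went near them. The last picture shows the gear still lying on the table, but I did not measure any of the three again.

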